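Prick the drill centres of a guitar bridge blank in a toggle-clamp fixture

ROBOT

A 6-joint arm with a two-finger parallel gripper is mounted at the origin on the work surface. World frame = base frame: x ahead of the robot, y to its left, z up, the work surface at z = 0. Lengths are in mm, angles in degrees, forces in N, time in s.
With the tool pointing down it reaches from about 300 to 850 mm from the base axis. Payload 4.2 kg.
Tool frame: the origin (TCP) lies midway between the tips of the shut fingers; the grasp point (between the pads) lies 19 mm behind it; z points along the fingers, y is the line along which they close (so a half turn about z gives the same grasp; the last joint's range is limited). The gripper opens to 91 mm and grips with 3 to 60 N. Pads are 32 mm wide; open, the fingers measure 118 mm over their backs; the gripper's body (76 mm by 178 mm) begins 60 mm behind the grasp point.
Start: joints at [-70.989, 18.312, 89.639, -0, 72.044, -1.146], TCP at [198.142, -539.799, 213.976] pointing down, gripper open.
Joint ranges: [-177.97, 177.97], [-48.28, 115.42], [12.27, 149.76], [-77.06, 257.06], [2.81, 150.46], [-146.56, 146.56]. Speed limits (degrees/s): [147.25, 147.25, 180, 180, 180, 180].

INTERFACE

Orientations are given as [roll, pitch, yaw] about the fixed x, y, z axes, in that order (R = Rz(yaw) Ry(pitch) Rx(roll)).
In Python, from workcell import state, grab_frame, camera_model, workorder gives the robot as it stands.
- The arm moves only by the tool carry_out, never from a script. Its argument "commands" is a list of rows, each a list of 7 numbers: the turn, a rotation vector about the tool's x, y, z in degrees, then the shift along the tool's x, y, z in mm, then the opening, from -1 (shut) to 1 (fully open). In form: [[ax, ay, az, dx, dy, dz, hand], ...]. A call has 1 to 20 rows; each row is the pose to reach, as a shift and turn from the pose commanded when the call began, along the tool's axes at that moment; what a row does not reach only later rows make up. A row lasts 1/10 s, in which the tool goes at most 50 mm and 8.59 degrees, less where a joint would pass 70% of its speed; a pose out of reach is approached as far as the arm can. A call with a gripper value outside its range is refused whole. The fingers move at their own pace and stop on an object; "force" is the grip in N (left out, the last holds). Time passes only in rows, so rows that repeat a pose let the fingers close. It gives the time, the measured TCP pose, the force, the opening and the grip force at its end, in the units of the state.
- state(): the state, without advancing time (a new reading comes with each control period).
- grab_frame(name): name is "side" or "top"; returns the picture (400x640x3 uint8, red, green, blue); there is no depth.
- camera_model(name): a dict with "fx", "fy", "cx", "cy" (pixels), "origin" and "rotation" of the camera in the world. Camera axes: x right, y up, looking along -z (the intrinsics and any distortion apply to the point x, -y, -z); pixel columns grow to the right and rows downward; lengths in mm; the calibration is good to about 2 mm. A picture is of the moment at which its call begins. camera_model takes no time and is no camera call.
- workorder.job_done(): hands the job in; it is judged then, once.
The state is a dict: "time_s": time; "qpos": joint angles; "qvel": joint speeds; "effort": joint torques, N m; "ee_pos": TCP position; "ee_rot": TCP orientation; "force": force on the tool from outside, world axes, zero at the start; "torque": the same for the moment, N m; "gripper_width": finger opening in mm; "gripper_force": force on a finger pad.
Only numpy, scipy, OpenCV 4.12 (cv2) and the standard library are available. Lean on these libraries where they do the work, as an engineer would, in place of code of your own. Each camera call takes 0.05 s, during which the arm holds its last target. There are 200 camera calls.

TASK

Lay the stepped, 150 mm long bridge blank flat in the nest of the pricking fixture, then swing the toggle clamp over centre and ease it down onto the blank, holding it all the way so that it does not snap shut. Let go and leave it pressing on its own for three seconds, so that the points below mark the wood, then swing the clamp back until it is fully open again, with the blank still lying in its nest. Leave the other two blocks and the dish where they are.

Things in the scene. Friction and masses are not known exactly. Their poses are not given: they have to be found in the camera images.
- blank: guitar bridge blank of dark wood, loose: 150 long (its x) x 34 wide (its y), raised middle 90 long and 20 thick, the two 30 mm end wings 12 thick; about 85 g. Origin: centre of the underside, z up. It is the only stepped, 150 mm long piece.
- short_block: plain offcut of the same dark wood, loose, 95 x 34 x 20, not wanted. Origin: centre of the underside.
- square_block: plain offcut of the same dark wood, loose, 70 x 70 x 20, not wanted. Origin: centre of the underside.
- dish: small clear dish, loose, 52 diameter, 22 tall, standing on a corner of the fixture's board. Origin: centre of the underside.
- nest (a point): centre of the nest bed on the fixed pricking fixture: the top of a pale board, 18 above the bench. Aluminium rails 8 high at both ends and the four corners form a pocket 156 (x of this frame) x 40 (y); the middle 104 mm of its long sides is open for fingers. x runs along the pocket, y towards the clamp's hinge, z up. Two brass points in the bed, 1.5 high, do not obstruct.
- clamp_hinge (a point): centre of the toggle clamp's hinge, between two steel cheeks (top 76 above the bench), 110 from the nest centre along the nest's y and 62 above the bench. The hinge axis runs along the nest's x.
- clamp (a joint): toggle clamp arm angle, rad: 0 = level, pointing to the nest's -y, foot on top of a seated blank; grows as it swings up and back; 2.0 = fully open on its stop, leaning back; lowest -0.15 (empty nest). A spring throws it from its centre, about 1.15, to the nearer end and holds it there with about 1 N m (6 to 8 N at the bar). Little damping: let go past centre, it snaps down hard.
- clamp_bar (a point): middle of the black round cross bar at the free end of the clamp arm, 170 from the hinge: 18 diameter, 116 long, parallel to the hinge axis. The steel arm (16 wide, 12 thick) joins it in the middle, leaving 50 mm of bar each side to pinch, best 36 from the middle. The bar can turn between the fingers. Its axes turn with the arm.
- clamp_foot (a point): underside of the round rubber foot (22 diameter) below the clamp arm, 110 from the hinge.
Things that resemble listed ones, but are neither listed nor needed, are in the scene too. Leave any blue look-alike of the blank alone.

How it is judged (in metres and radians):
On the way, in this order (a step that is already met when the one before it is completed fails the run):
1. the blank lies flat in the nest, let go, with the clamp still open (horizontal distance between blank and nest below 0.007 m and z of blank in the frame of nest below 0.003 m and angle between blank's own z axis and vertical below 0.05 rad and angle between the x axis of blank and the x axis of nest, either way round below 0.1 rad and contact force between the fingers and blank below 0.3 N and value of joint clamp above 1.3 rad), for 0.2 s.
2. the clamp presses on the seated blank on its own, untouched by the robot, for two seconds at least (horizontal distance between blank and nest below 0.007 m and z of blank in the frame of nest below 0.003 m and angle between blank's own z axis and vertical below 0.05 rad and angle between the x axis of blank and the x axis of nest, either way round below 0.1 rad and value of joint clamp below 0.12 rad and contact force between clamp and blank above 3 N and contact force between each of the fingers, the arm and clamp below 0.3 N), for 2 s.
At the end, for the whole second after the job is handed in: The blank lies flat (within 0.05 rad) in the nest, within 7 mm of its centre, its long axis within 0.10 rad of the pocket's and its underside less than 3 mm above the bed, at rest; the clamp stands fully open (beyond 1.85 rad) and still (horizontal distance between blank and nest below 0.007 m and z of blank in the frame of nest below 0.003 m and angle between blank's own z axis and vertical below 0.05 rad and angle between the x axis of blank and the x axis of nest, either way round below 0.1 rad and value of joint clamp above 1.85 rad and velocity of joint clamp below 0.1 rad/s and linear speed of blank below 0.02 m/s); the robot touches nothing.
It fails at once if the clamp snaps down (faster than 3 rad/s in the lower part of its swing, while its foot is still some 15 mm or more above the blank) (value of joint clamp between 0.15 and 0.8 rad and velocity of joint clamp below -3 rad/s).
It fails at once if another block or the dish is shifted by more than 25 mm (distance of any of short_block, square_block, dish from where it was at the start of the episode above 0.025 m).
It also fails if it takes over 72 s, if anything falls off the work surface, if the arm or the gripper's body presses on something with over 40 N, if the wrist force passes 120 N, or if a joint passes its speed limit or range.

## Working session

There is one attempt and no reset: what is moved stays moved. The work goes in short steps, Python scripts to look and compute and a tool call to move; the robot and the scene stay as the last step left them, time stands still between calls to the robot, and variables do not carry over. Pictures are saved under pics/ and viewed, at most 10 in all, crops included, and the job is handed in when it is done.

Besides the shell and the picture viewer there is one more tool, called after "Request:" by a JSON object that holds its "fn" and its "kwargs", one argument or row to a line. carry_out: Moves the arm, as the interface text tells. Its arguments: {"type":"object","properties":{"commands":{"type":"array"},"force":{"type":"number"}},"required":["commands"]}

```bash
mkdir -p pics; ls; python3 - <<'E'
from workcell import state, grab_frame, camera_model
import cv2
print(state())
for n in("side","top"):
    print(n,camera_model(n))
    cv2.imwrite(f"pics/{n}0.png",grab_frame(n)[:,:,::-1])
E
```

```text
pics
{'time_s': 0.0, 'qpos': array([-7.09883903e+01,  1.83512504e+01,  8.97067750e+01, -3.01805738e-03,
        7.20437077e+01, -1.14770837e+00]), 'qvel': array([-0.01307113,  0.0054037 , -0.00404795, -0.02925016,  0.04424694,
        0.05637801]), 'effort': array([ 3.62387895e-03, -4.12453830e+01, -2.31973958e+01,  7.27937277e-02,
        4.54470597e-02, -1.46003422e-04]), 'ee_pos': array([ 197.96525327, -539.30415859,  213.12170089]), 'ee_rot': array([-1.79898230e+02,  8.31112156e-04,  2.01602518e+01]), 'force': array([ 1.13575897, -1.08906907,  0.46458482]), 'torque': array([0.02239726, 0.02619536, 0.02509712]), 'gripper_force': 0.0, 'gripper_width': 91.23698617324118}
side {'fx': 468.5179344513161, 'fy': 468.5179344513161, 'cx': 318.83967893732125, 'cy': 192.6698585166302, 'origin': array([456.00274153, 778.77278449, 622.99111887]), 'rotation': array([ 5.72030282e+01,  8.22373951e-02, -1.73639379e+02])}
top {'fx': 499.58940595507187, 'fy': 499.58940595507187, 'cx': 322.35759360689417, 'cy': 207.18639835115118, 'origin': array([ 394.22402525,  -75.26525879, 1308.40354179]), 'rotation': array([ 8.69028401e+00, -3.88903480e-03, -9.03421439e+01])}
```

View pics/top0.png

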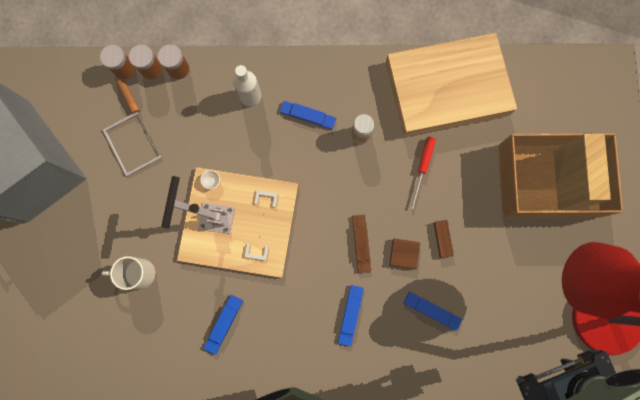

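View pics/side0.png

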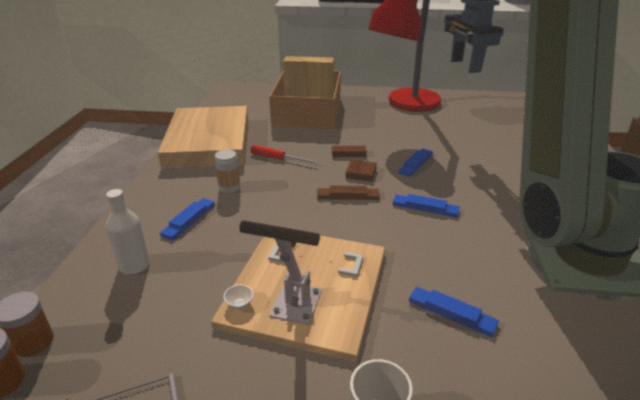

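The top view shows the stepped blank at (361,243), the square block at (405,254) and the short block at (444,239). The fixture's rails are at (266,198) and (256,253), the hinge near (215,218) and the bar at (171,203), which means the clamp is open. The side view shows the blank at (348,193) and the bar at (279,232). Next I'll measure with masks.

```bash
cat > h.py <<'E'
import numpy as np, cv2
from scipy.spatial.transform import Rotation as Ro
from workcell import state, grab_frame, camera_model
def cam(n):
    m=camera_model(n); return m,Ro.from_euler('xyz',m['rotation'],degrees=True).as_matrix()
def ray(n,u,v):
    m,R=cam(n); d=R@np.array([(u-m['cx'])/m['fx'],-(v-m['cy'])/m['fy'],-1.]); return m['origin'],d/np.linalg.norm(d)
def onz(n,p,z):
    o,d=ray(n,*p); return o+d*(z-o[2])/d[2]
def proj(n,P):
    m,R=cam(n); c=R.T@(np.asarray(P,float)-m['origin']); return np.array([m['cx']-m['fx']*c[0]/c[2],m['cy']+m['fy']*c[1]/c[2]])
def tri(p,q):
    a,d=ray('top',*p); b,e=ray('side',*q)
    A=np.stack([d,-e],1); t=np.linalg.lstsq(A,b-a,rcond=None)[0]
    P,Q=a+d*t[0],b+e*t[1]; return (P+Q)/2,np.linalg.norm(P-Q)
def blobs(mask,lo):
    out=[]
    for c in cv2.findContours(mask.astype(np.uint8),cv2.RETR_EXTERNAL,cv2.CHAIN_APPROX_NONE)[0]:
        if cv2.contourArea(c)>lo: out.append((cv2.contourArea(c),c))
    return sorted(out,key=lambda t:-t[0])
E
python3 - <<'E'
from h import *
for n,roi in(('top',(340,200,470,285)),('side',(305,135,390,210))):
    im=grab_frame(n); hsv=cv2.cvtColor(im,cv2.COLOR_RGB2HSV)
    x0,y0,x1,y1=roi
    print(n,'bench',hsv[y0+3,x0+3],'blank',hsv[(243,361) if n=='top' else (193,348)])
    m=(hsv[...,1]>125)&((hsv[...,0]<14)|(hsv[...,0]>170)); k=np.zeros_like(m);k[y0:y1,x0:x1]=m[y0:y1,x0:x1]
    for a,c in blobs(k,40):
        r=cv2.minAreaRect(c); print(a,np.round(r[0],1),np.round(r[1],1),r[2],np.round(cv2.boxPoints(r)).tolist())
    # dark bar
    roi=(150,160,215,240) if n=='top' else (225,205,330,260)
    x0,y0,x1,y1=roi
    m=im.max(2)<50; k=np.zeros_like(m);k[y0:y1,x0:x1]=m[y0:y1,x0:x1]
    for a,c in blobs(k,60):
        r=cv2.minAreaRect(c); print('bar',a,np.round(r[0],1),np.round(r[1],1),r[2],np.round(cv2.boxPoints(r),1).tolist())
t=grab_frame('top')[155:290,150:310,::-1]; s=grab_frame('side')[205:355,210:395,::-1]
t=cv2.resize(t,None,fx=2.5,fy=2.5,interpolation=2); s=cv2.resize(s,None,fx=2.1,fy=2.1,interpolation=2)
h=max(t.shape[0],s.shape[0]); f=lambda a:np.pad(a,((0,h-a.shape[0]),(0,0),(0,0)))
cv2.imwrite('pics/fx.png',np.hstack([f(t),f(s)])); print(t.shape,s.shape)
E
```

```text
top bench [ 17  79 152] blank [ 12 154 116]
667.0 [404.6 253.4] [27.2 26.7] 8.130102157592773 [[389.0, 265.0], [393.0, 238.0], [420.0, 242.0], [416.0, 269.0]]
652.5 [361.4 243.4] [57.  12.8] 83.6598129272461 [[352.0, 216.0], [365.0, 214.0], [371.0, 271.0], [358.0, 272.0]]
421.5 [443.4 238.5] [36.1 13.2] 79.3803482055664 [[434.0, 222.0], [447.0, 220.0], [453.0, 255.0], [440.0, 258.0]]
side bench [17 61 84] blank [ 11 112  75]
297.0 [348.  190.9] [60.1  9.4] 1.1934894323349 [[318.0, 195.0], [318.0, 186.0], [378.0, 187.0], [378.0, 196.0]]
263.5 [360.6 167.7] [26.3 13. ] 8.130102157592773 [[347.0, 172.0], [349.0, 159.0], [375.0, 163.0], [373.0, 176.0]]
108.5 [348.5 149. ] [ 5.2 31.1] 87.87889862060547 [[333.0, 147.0], [364.0, 146.0], [364.0, 151.0], [333.0, 152.0]]
bar 112.5 [254.3 228.8] [27.3  8.4] 11.309932708740234 [[240.1999969482422, 230.1999969482422], [241.8000030517578, 222.0], [268.5, 227.3000030517578], [266.8999938964844, 235.60000610351562]]
(338, 400, 3) (315, 388, 3)
```

View pics/fx.png

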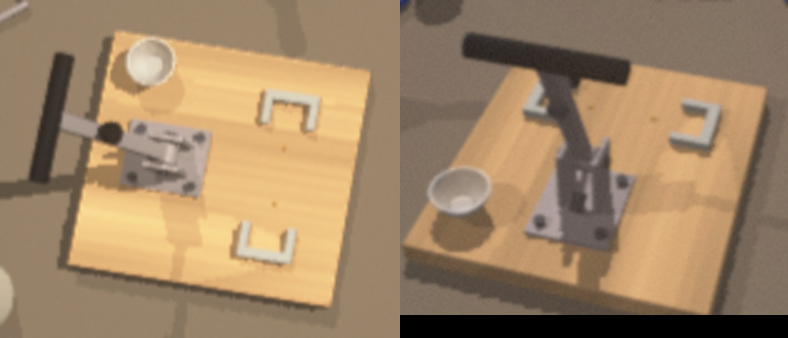

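The crop shows the brass points at top px (263.6,214.6) and (259.6,236.6), and at side px (300.5,256) and (331,261.7). The white rails sit at both pocket ends. The bar is dark and stands over the back, and the dish is on the far-left corner of the board.

```bash
python3 - <<'E'
from h import *
P=[tri((263.6,214.6),(300.5,256)),tri((259.6,236.6),(331,261.7))]; print('brass tri',P)
for p in((263.6,214.6),(259.6,236.6)): print('brass z19',onz('top',p,19).round(1))
for p in((300.5,256),(331,261.7)): print('brass side z19',onz('side',p,19).round(1))
cen={}
for n,rois in(('top',[(250,185,285,212),(240,240,275,265)]),('side',[(325,250,358,278)])):
    im=grab_frame(n); hsv=cv2.cvtColor(im,cv2.COLOR_RGB2HSV)
    for x0,y0,x1,y1 in rois:
        m=(hsv[...,1]<70)&(hsv[...,2]>(150 if n=='top' else 105)); k=np.zeros_like(m);k[y0:y1,x0:x1]=m[y0:y1,x0:x1]
        for a,c in blobs(k,25):
            r=cv2.minAreaRect(c); b=cv2.boxPoints(r); print(n,'rail',a,np.round(r[0],1),np.round(r[1],1),round(r[2],1)); print([onz(n,q,26)[:2].round(1).tolist() for q in b], onz(n,r[0],26)[:2].round(1))
    x0,y0,x1,y1=(155,165,184,235) if n=='top' else (232,212,325,252)
    m=im.max(2)<(75 if n=='top' else 62); k=np.zeros_like(m);k[y0:y1,x0:x1]=m[y0:y1,x0:x1]
    for a,c in blobs(k,60)[:2]:
        r=cv2.minAreaRect(c); b=cv2.boxPoints(r); print(n,'bar',a,np.round(r[0],1),np.round(r[1],1),r[2]); 
        s=sorted(b.tolist(),key=lambda q:q[1] if n=='top' else q[0]); cen[n]=(np.mean(s[:2],0),np.mean(s[2:],0),np.array(r[0])); print(cen[n])
        break
if len(cen)==2:
    t,s=cen['top'],cen['side']
    print('bar ends',tri(t[0],s[0]),tri(t[1],s[1]),'c',tri(t[2],s[2]))
print('blank tri',tri((361.4,243.4),(348,190.9)))
for z in(10,20):print(z,onz('top',(361.4,243.4),z).round(1))
for q in [(352,216),(365,214),(371,271),(358,272)]: print(onz('top',q,12).round(1))
E
```

```text
brass tri [(array([572.29541083,  76.89688911,  16.52231663]), np.float64(1.4403880951314965)), (array([512.86364207,  86.64362363,  16.23303961]), np.float64(5.324364904067271))]
brass z19 [572.7  76.6  19. ]
brass z19 [515.3  86.3  19. ]
brass side z19 [571.1  79.9  19. ]
brass side z19 [509.9  90.1  19. ]
top rail 109.5 [265.7 198.1] [21.5 13.2] 9.5
[[602.7, 101.1], [637.0, 95.9], [627.3, 40.4], [593.1, 45.8]] [615.   70.8]
top rail 111.0 [256.1 251.8] [21.8 13.9] 10.8
[[463.5, 124.4], [498.5, 118.3], [487.7, 63.2], [452.7, 69.5]] [475.5  93.8]
top bar 317.0 [169.8 202.1] [ 7.8 52. ] 10.84030532836914
(array([174.68078613, 176.5559082 ]), array([164.90655518, 227.59915161]), array([169.79367065, 202.07752991]))
side rail 164.5 [348.  263.5] [23. 18.] 90.0
[[496.2, 67.8], [461.1, 64.0], [458.3, 129.6], [491.3, 133.3]] [476.7  99.7]
side bar 728.5 [278.2 235. ] [78.4 15. ] 9.727578163146973
(array([239.59085083, 228.38702393]), array([316.89059448, 241.63839722]), array([278.24072266, 235.01271057]))
bar ends (array([631.67116899, 253.58991357, 213.14812634]), np.float64(2.5538325868220224)) (array([517.07893678, 271.04731419, 212.60018513]), np.float64(2.3242452959447237)) c (array([573.63278336, 262.36362272, 212.81358596]), np.float64(3.067849469829021))
blank tri (array([ 494.53641499, -177.19005649,   13.3349926 ]), np.float64(4.015763102669448))
10 [ 496.8 -177.5   10. ]
20 [ 496.  -176.7   20. ]
[ 568.6 -154.    12. ]
[ 573.7 -188.1   12. ]
[ 425.4 -200.8   12. ]
[ 423.1 -167.3   12. ]
```

Measured positions:
- **Blank:** centre (496.3,-177), yaw about +5.5°, height consistent with 12–20 mm.
- **Nest:** centre about (545,83), yaw about -9.3°. The rails' separation and the 18 mm bed height agree with the text.
- **Bar:** centre (574,262,213), against about (574,261,217) expected from the geometry.

I'm moving over the blank now.

Request:
{"fn": "carry_out", "kwargs": {
  "commands": [
    [0, 0, 14.7, 405, -238, 94, 0.4],
    [0, 0, 14.7, 405, -238, 94, 0.4],
    [0, 0, 14.7, 405, -238, 94, 0.4],
    [0, 0, 14.7, 405, -238, 94, 0.4],
    [0, 0, 14.7, 405, -238, 94, 0.4],
    [0, 0, 14.7, 405, -238, 94, 0.4],
    [0, 0, 14.7, 405, -238, 94, 0.4],
    [0, 0, 14.7, 405, -238, 94, 0.4],
    [0, 0, 14.7, 405, -238, 94, 0.4],
    [0, 0, 14.7, 405, -238, 94, 0.4],
    [0, 0, 14.7, 405, -238, 94, 0.4],
    [0, 0, 14.7, 405, -238, 94, 0.4],
    [0, 0, 14.7, 405, -238, 94, 0.4],
    [0, 0, 14.7, 405, -238, 94, 0.4]
  ],
  "force": 25
}}

```text
time_s: 1.8
ee_pos: [495.8, -177.9, 120.3]
ee_rot: [180.0, -0.0, 5.4]
force: [1.4, 1.3, 0.2]
gripper_width: 64.0
gripper_force: 0.0
```

```bash
python3 - <<'E'
from h import *
s=state(); print(s['time_s'],s['ee_pos'],s['ee_rot'],s['gripper_width'])
cv2.imwrite('pics/c1.png',np.hstack([cv2.resize(grab_frame('top')[190:290,310:430,::-1],None,fx=3,fy=3),cv2.resize(grab_frame('side')[110:210,290:410,::-1],None,fx=3,fy=3)]))
E
```

```text
1.8 [ 495.78821042 -177.85957505  120.3343696 ] [ 1.79971865e+02 -2.06655109e-02  5.35951267e+00] 63.98995353639548
```

View pics/c1.png

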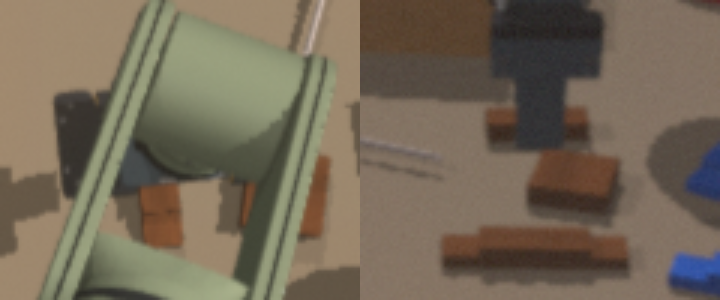

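The crop shows the gripper centred along the blank: the finger is at crop column 540 and the blank's middle at 536. Descending to z = 4, closing, and lifting.

Request:
{"fn": "carry_out", "kwargs": {
  "commands": [
    [0, 0, 0, 0, 0, 50, 0.4],
    [0, 0, 0, 0, 0, 90, 0.4],
    [0, 0, 0, 0, 0, 110, 0.4],
    [0, 0, 0, 0, 0, 116, 0.4],
    [0, 0, 0, 0, 0, 116, 0.4],
    [0, 0, 0, 0, 0, 116, -1],
    [0, 0, 0, 0, 0, 116, -1],
    [0, 0, 0, 0, 0, 116, -1],
    [0, 0, 0, 0, 0, 116, -1],
    [0, 0, 0, 0, 0, 116, -1],
    [0, 0, 0, 0, 0, 116, -1],
    [0, 0, 0, 0, 0, 100, -1],
    [0, 0, 0, 0, 0, 50, -1],
    [0, 0, 0, 0, 0, 20, -1],
    [0, 0, 0, 0, 0, 20, -1]
  ],
  "force": 25
}}

```text
time_s: 3.4
ee_pos: [499.3, -177.9, 104.1]
ee_rot: [179.8, -0.5, 5.5]
force: [1.1, 0.4, -0.6]
gripper_width: 33.8
gripper_force: 25.0
```

Request:
{"fn": "carry_out", "kwargs": {
  "commands": [
    [0, 0, 14.8, 73, -254, 0, -1],
    [0, 0, 14.8, 73, -254, 0, -1],
    [0, 0, 14.8, 73, -254, 0, -1],
    [0, 0, 14.8, 73, -254, 0, -1],
    [0, 0, 14.8, 73, -254, 0, -1],
    [0, 0, 14.8, 73, -254, 0, -1],
    [0, 0, 14.8, 73, -254, 0, -1],
    [0, 0, 14.8, 73, -254, 50, -1],
    [0, 0, 14.8, 73, -254, 50, -1],
    [0, 0, 14.8, 73, -254, 50, -1],
    [0, 0, 14.8, 73, -254, 50, -1],
    [0, 0, 14.8, 73, -254, 50, -1],
    [0, 0, 14.8, 73, -254, 50, -1]
  ]
}}

```text
time_s: 4.7
ee_pos: [545.7, 82.7, 51.3]
ee_rot: [-180.0, -0.1, -9.4]
force: [0.2, -1.1, -0.4]
gripper_width: 34.0
gripper_force: 25.0
```

```bash
python3 - <<'E'
from h import *
s=state(); print(s['time_s'],s['ee_pos'],s['ee_rot'],s['gripper_width'])
t=grab_frame('top')[165:285,190:310,::-1];q=grab_frame('side')[205:315,240:400,::-1]
cv2.imwrite('pics/c2.png',np.hstack([cv2.resize(t,(330,330),interpolation=2),cv2.resize(q,(480,330),interpolation=2)])[:, :800])
E
```

```text
4.7 [545.70128078  82.74367229  51.29803658] [-1.79962223e+02 -1.45425674e-01 -9.37086536e+00] 34.024754383441014
```

View pics/c2.png

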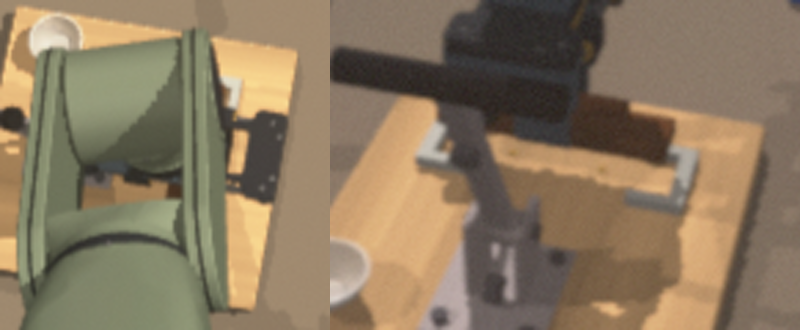

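The side crop shows the blank held level. The near bottom corner of its -x end is at about side px (352.7,258.3). The inner rail corner of the pocket is at about (352.7,270).

```bash
python3 - <<'E'
from h import *
c=np.array([545.7,82.7]);a=np.radians(-9.4);R=np.array([[np.cos(a),-np.sin(a)],[np.sin(a),np.cos(a)]])
f=lambda p,z:(R.T@(onz('side',p,z)[:2]-c)).round(1)
print('blank corner',f((352.7,258.3),47),'expect -75,17; pocket corner',f((352.7,270),26),'expect -78,20')
for n,z,l in((1,47,[(-75,17),(-45,17)]),(2,26,[(-78,20),(-52,20),(-78,-20),(78,20)])):
    for q in l: print(q,z,((proj('side',[*(c+R@q),z])-[240,205])*3+[330,0]).round(0), ((proj('top',[*(c+R@q),z])-[190,165])*2.75).round(0))
E
```

```text
blank corner [-80.7  12.4] expect -75,17; pocket corner [-83.4  20.9] expect -78,20
(-75, 17) 47 [657. 163.] [159. 239.]
(-45, 17) 47 [611. 154.] [165. 206.]
(-78, 20) 26 [660. 193.] [159. 243.]
(-52, 20) 26 [620. 185.] [164. 215.]
(-78, -20) 26 [673. 152.] [201. 250.]
(78, 20) 26 [426. 149.] [188.  80.]
```

```bash
python3 - <<'E'
from h import *
q=np.mean([grab_frame('side')[228:283,300:365,::-1].astype(float) for _ in range(4)],0)
q=np.clip(q*1.6,0,255).astype(np.uint8)
cv2.imwrite('pics/c3.png',cv2.resize(q,None,fx=10,fy=10,interpolation=cv2.INTER_CUBIC))
E
```

```text
(no output)
```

View pics/c3.png

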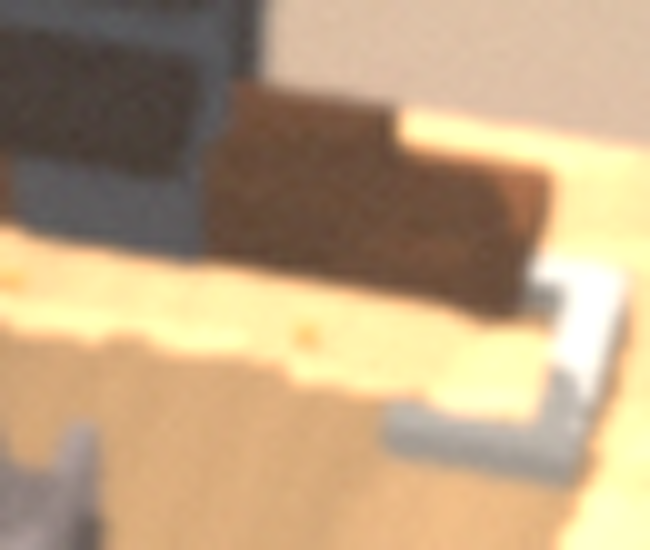

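The enlarged side view gives these points:
- **Blank bottom edge:** from side px (320,253.4) to its corner at (350.5,259.4).
- **Rail inner edge:** from (339.3,267.9) to its corner at (354,269.3).
- **Brass points:** (300.5,255.4) and (330,261.1).

```bash
python3 - <<'E'
from h import *
c=np.array([545.7,82.7]);a=np.radians(-9.4);R=np.array([[np.cos(a),-np.sin(a)],[np.sin(a),np.cos(a)]])
f=lambda p,z,n='side':(R.T@(onz(n,p,z)[:2]-c)).round(1)
print('blank corner(-75,17)',f((350.5,259.4),47.3),'edge y17',f((320,253.4),47.3))
print('pocket corner(-78,20)',f((354,269.3),26),'end y20',f((339.3,267.9),26))
print('brass side',f((300.5,255.4),19.5),f((330,261.1),19.5),'top',f((263.6,214.6),19.5,'top'),f((259.6,236.6),19.5,'top'))
E
```

```text
blank corner(-75,17) [-77.5  16.9] edge y17 [-18.3  15.7]
pocket corner(-78,20) [-85.3  18.3] end y20 [-57.8  22. ]
brass side [25.9  0.2] [-34.3   0.8] top [27.5 -1.6] [-30.6  -1.5]
```

Blank and pocket agree to about 2 mm along x, so I'm shifting -2 mm and lowering gently, then checking the force.

Request:
{"fn": "carry_out", "kwargs": {
  "commands": [
    [0, 0, 0, -2, 0, 4, -1],
    [0, 0, 0, -2, 0, 10, -1],
    [0, 0, 0, -2, 0, 15, -1],
    [0, 0, 0, -2, 0, 18, -1],
    [0, 0, 0, -2, 0, 21, -1],
    [0, 0, 0, -2, 0, 24, -1],
    [0, 0, 0, -2, 0, 26, -1],
    [0, 0, 0, -2, 0, 27, -1],
    [0, 0, 0, -2, 0, 27, -1],
    [0, 0, 0, -2, 0, 27, -1]
  ]
}}

```text
time_s: 6.0
ee_pos: [543.0, 83.3, 23.0]
ee_rot: [180.0, -0.0, -9.3]
force: [0.3, -0.3, -0.7]
gripper_width: 33.5
gripper_force: 25.0
```

No contact force, so the blank is down in the pocket. Lowering the last millimetre, releasing, and lifting out.

Request:
{"fn": "carry_out", "kwargs": {
  "commands": [
    [0, 0, 0, 0, 0, 1, -1],
    [0, 0, 0, 0, 0, 1, 0.1],
    [0, 0, 0, 0, 0, 1, 0.1],
    [0, 0, 0, 0, 0, 1, 0.1],
    [0, 0, 0, 0, 0, 1, 0.1],
    [0, 0, 0, 0, 0, -20, 0.1],
    [0, 0, 0, 0, 0, -70, 0.1],
    [0, 0, 0, 0, 0, -120, 0.1],
    [0, 0, 0, 0, 0, -170, 0.1],
    [0, 0, 0, 0, 0, -220, 0.1],
    [0, 0, 0, -30, 60, -237, 0.1],
    [0, 0, 0, -60, 130, -237, 0.1],
    [0, 0, 0, -60, 130, -237, 0.1],
    [0, 0, 0, -60, 130, -237, 0.1],
    [0, 0, 0, -60, 130, -237, 0.1]
  ]
}}

```text
time_s: 7.5
ee_pos: [462.5, -35.6, 260.2]
ee_rot: [-180.0, -0.1, -9.5]
force: [-0.1, -0.6, 0.2]
gripper_width: 50.2
gripper_force: 0.0
```

```bash
python3 - <<'E'
from h import *
s=state(); print(s['time_s'],s['ee_pos'],s['ee_rot'],s['gripper_width'])
t=grab_frame('top')[165:285,150:310,::-1];q=grab_frame('side')[205:305,240:370,::-1]
cv2.imwrite('pics/c4.png',np.hstack([cv2.resize(t,(440,330),interpolation=2),cv2.resize(q,(360,330),interpolation=2)]))
E
```

```text
7.5 [462.46785486 -35.60007002 260.24507642] [-1.79963337e+02 -6.51404148e-02 -9.46291814e+00] 50.240446182472596
```

View pics/c4.png

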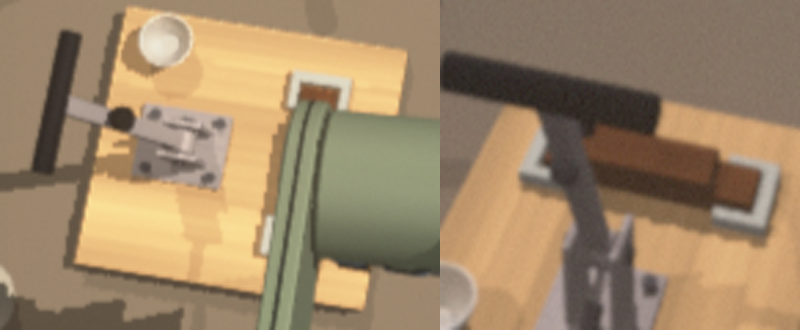

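The view shows the blank seated inside both rails, with the clamp still open and the dish undisturbed. Going to the bar now, pinching 36 mm to the robot's side of its middle at about (538,268,215).

Request:
{"fn": "carry_out", "kwargs": {
  "commands": [
    [0, 0, 0, 0, -20, -30, 0.1],
    [0, 0, 0, 25, -70, -30, 0.1],
    [0, 0, 0, 25, -120, -30, 0.1],
    [0, 0, 0, 25, -311, -30, 0.1],
    [0, 0, 0, 25, -311, -30, 0.1],
    [0, 0, 0, 25, -311, -30, 0.1],
    [0, 0, 0, 25, -311, -30, 0.1],
    [0, 0, 0, 25, -311, -30, 0.1],
    [0, 0, 0, 25, -311, -30, 0.1],
    [0, 0, 0, 25, -311, 10, 0.1],
    [0, 0, 0, 25, -311, 50, 0.1],
    [0, 0, 0, 25, -311, 64, 0.1],
    [0, 0, 0, 25, -311, 64, 0.1],
    [0, 0, 0, 25, -311, 64, -1],
    [0, 0, 0, 25, -311, 64, -1],
    [0, 0, 0, 25, -311, 64, -1],
    [0, 0, 0, 25, -311, 64, -1],
    [0, 0, 0, 25, -311, 64, -1],
    [0, 0, 0, 25, -311, 64, -1]
  ],
  "force": 20
}}

```text
time_s: 9.5
ee_pos: [538.0, 267.4, 196.8]
ee_rot: [180.0, -0.1, -9.3]
force: [0.1, -0.9, 3.7]
gripper_width: 17.5
gripper_force: 20.0
```

```bash
python3 - <<'E'
from h import *
s=state(); print(s['time_s'],s['ee_pos'],s['ee_rot'],s['gripper_width'],s['force'],s['torque'])
q=grab_frame('side')[170:300,220:360,::-1]
cv2.imwrite('pics/c5.png',cv2.resize(q,None,fx=4,fy=4,interpolation=2))
E
```

```text
9.5 [538.00998521 267.35151755 196.80005951] [ 1.79996064e+02 -7.43693324e-02 -9.34306938e+00] 17.515744047816682 [ 0.13941438 -0.8640914   3.73642811] [-0.29665552  0.10694089 -0.05969097]
```

View pics/c5.png

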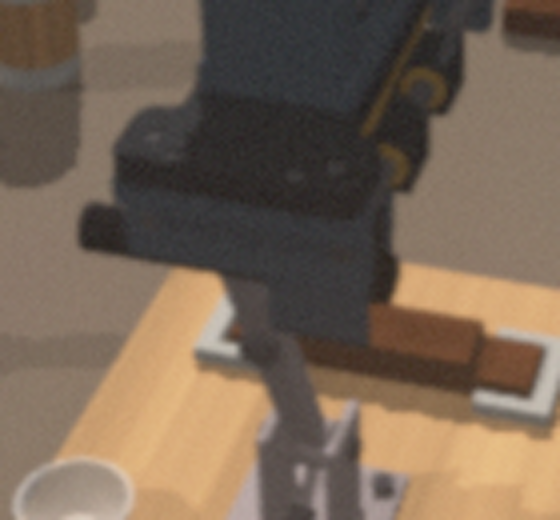

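The view shows the bar pinched on the robot's side of the arm, with a width of 17.5 against the nominal 18 and little force. Next I'll compute the arc.

```bash
python3 - <<'E'
import numpy as np
def arc(a,b,n):
    th=np.linspace(a,b,n+1)[1:]
    print([[round(170*(np.cos(t)-np.cos(a)),1),round(-170*(np.sin(t)-np.sin(a)),1)] for t in th])
arc(2.,1.2,16);arc(1.2,.4,16);arc(.4,.0,10)
E
```

```text
[[np.float64(7.8), np.float64(-3.3)], [np.float64(15.8), np.float64(-6.3)], [np.float64(23.9), np.float64(-8.8)], [np.float64(32.1), np.float64(-11.0)], [np.float64(40.4), np.float64(-12.7)], [np.float64(48.8), np.float64(-14.0)], [np.float64(57.3), np.float64(-14.9)], [np.float64(65.8), np.float64(-15.3)], [np.float64(74.3), np.float64(-15.4)], [np.float64(82.8), np.float64(-15.0)], [np.float64(91.2), np.float64(-14.2)], [np.float64(99.6), np.float64(-12.9)], [np.float64(108.0), np.float64(-11.3)], [np.float64(116.2), np.float64(-9.2)], [np.float64(124.3), np.float64(-6.7)], [np.float64(132.3), np.float64(-3.9)]]
[[np.float64(7.8), np.float64(3.3)], [np.float64(15.5), np.float64(6.9)], [np.float64(23.0), np.float64(11.0)], [np.float64(30.3), np.float64(15.4)], [np.float64(37.3), np.float64(20.2)], [np.float64(44.1), np.float64(25.3)], [np.float64(50.6), np.float64(30.7)], [np.float64(56.8), np.float64(36.5)], [np.float64(62.8), np.float64(42.6)], [np.float64(68.4), np.float64(48.9)], [np.float64(73.7), np.float64(55.6)], [np.float64(78.7), np.float64(62.5)], [np.float64(83.3), np.float64(69.6)], [np.float64(87.6), np.float64(76.9)], [np.float64(91.5), np.float64(84.5)], [np.float64(95.0), np.float64(92.2)]]
[[np.float64(2.5), np.float64(6.3)], [np.float64(4.8), np.float64(12.7)], [np.float64(6.8), np.float64(19.2)], [np.float64(8.5), np.float64(25.8)], [np.float64(10.0), np.float64(32.4)], [np.float64(11.2), np.float64(39.1)], [np.float64(12.2), np.float64(45.9)], [np.float64(12.9), np.float64(52.6)], [np.float64(13.3), np.float64(59.4)], [np.float64(13.4), np.float64(66.2)]]
```

Request:
{"fn": "carry_out", "kwargs": {
  "commands": [
    [0, 0, 0, 0, 8, -3, -1],
    [0, 0, 0, 0, 16, -6, -1],
    [0, 0, 0, 0, 24, -9, -1],
    [0, 0, 0, 0, 32, -11, -1],
    [0, 0, 0, 0, 40.5, -12.5, -1],
    [0, 0, 0, 0, 49, -14, -1],
    [0, 0, 0, 0, 57, -15, -1],
    [0, 0, 0, 0, 66, -15.5, -1],
    [0, 0, 0, 0, 74, -15.5, -1],
    [0, 0, 0, 0, 83, -15, -1],
    [0, 0, 0, 0, 91, -14, -1],
    [0, 0, 0, 0, 99.5, -13, -1],
    [0, 0, 0, 0, 108, -11.5, -1],
    [0, 0, 0, 0, 116, -9, -1],
    [0, 0, 0, 0, 124, -6.5, -1],
    [0, 0, 0, 0, 132.5, -4, -1],
    [0, 0, 0, 0, 132.5, -4, -1]
  ],
  "force": 30
}}

```text
time_s: 11.25
ee_pos: [515.8, 135.7, 199.4]
ee_rot: [179.9, 0.0, -9.4]
force: [-0.5, 2.6, 1.5]
gripper_width: 17.1
gripper_force: 30.0
```

Request:
{"fn": "carry_out", "kwargs": {
  "commands": [
    [0, 0, 0, 0, 8, 3.5, -1],
    [0, 0, 0, 0, 15.5, 7, -1],
    [0, 0, 0, 0, 23, 11, -1],
    [0, 0, 0, 0, 30.5, 15.5, -1],
    [0, 0, 0, 0, 37.5, 20, -1],
    [0, 0, 0, 0, 44, 25.5, -1],
    [0, 0, 0, 0, 50.5, 30.5, -1],
    [0, 0, 0, 0, 57, 36.5, -1],
    [0, 0, 0, 0, 63, 42.5, -1],
    [0, 0, 0, 0, 68.5, 49, -1],
    [0, 0, 0, 0, 73.5, 55.5, -1],
    [0, 0, 0, 0, 78.5, 62.5, -1],
    [0, 0, 0, 0, 83.5, 69.5, -1],
    [0, 0, 0, 0, 87.5, 77, -1],
    [0, 0, 0, 0, 91.5, 84.5, -1],
    [0, 0, 0, 0, 95, 92, -1],
    [0, 0, 0, 0, 95, 92, -1],
    [0, 0, 0, 0, 95, 92, -1]
  ]
}}

```text
time_s: 13.05
ee_pos: [500.1, 42.7, 107.4]
ee_rot: [179.9, 0.1, -9.3]
force: [-5.5, -1.9, -4.2]
gripper_width: 17.5
gripper_force: 30.0
```

Request:
{"fn": "carry_out", "kwargs": {
  "commands": [
    [0, 0, 0, 0, 2.5, 6.5, -1],
    [0, 0, 0, 0, 5, 12.5, -1],
    [0, 0, 0, 0, 7, 19, -1],
    [0, 0, 0, 0, 8.5, 26, -1],
    [0, 0, 0, 0, 10, 32.5, -1],
    [0, 0, 0, 0, 11, 39, -1],
    [0, 0, 0, 0, 12, 46, -1],
    [0, 0, 0, 0, 13, 52.5, -1],
    [0, 0, 0, 0, 13, 57, -1],
    [0, 0, 0, 0, 13, 60, -1],
    [0, 0, 0, 0, 13, 62, -1],
    [0, 0, 0, 0, 13, 63, -1],
    [0, 0, 0, 0, 13, 63, -1],
    [0, 0, 0, 0, 13, 63, -1]
  ]
}}

```text
time_s: 14.45
ee_pos: [498.1, 30.0, 44.7]
ee_rot: [179.9, 0.1, -9.3]
force: [-5.4, -3.8, -5.0]
gripper_width: 17.1
gripper_force: 30.0
```

Request:
{"fn": "carry_out", "kwargs": {
  "commands": [
    [0, 0, 0, 0, 0, 1, -1],
    [0, 0, 0, 0, 0, 2, -1],
    [0, 0, 0, 0, 0, 3, -1],
    [0, 0, 0, 0, 0, 3, -1],
    [0, 0, 0, 0, 0, 3, -1]
  ]
}}

```text
time_s: 14.95
ee_pos: [498.2, 30.0, 43.3]
ee_rot: [179.9, 0.0, -9.3]
force: [-8.4, -2.9, 7.5]
gripper_width: 17.1
gripper_force: 30.0
```

The foot now bears on the blank. Backing off slightly, releasing, lifting clear, and waiting.

Request:
{"fn": "carry_out", "kwargs": {
  "commands": [
    [0, 0, 0, 0, 0, -1.5, -1],
    [0, 0, 0, 0, 0, -1.5, 0.1],
    [0, 0, 0, 0, 0, -1.5, 0.1],
    [0, 0, 0, 0, 0, -1.5, 0.1],
    [0, 0, 0, 0, 0, -1.5, 0.1],
    [0, 0, 0, 0, 0, -1.5, 0.1],
    [0, 0, 0, 0, 0, -20, 0.1],
    [0, 0, 0, 0, 0, -50, 0.1],
    [0, 0, 0, 0, 0, -60, 0.1],
    [0, 0, 0, 0, 0, -60, 0.1],
    [0, 0, 0, 0, 0, -60, 0.1],
    [0, 0, 0, 0, 0, -60, 0.1],
    [0, 0, 0, 0, 0, -60, 0.1],
    [0, 0, 0, 0, 0, -60, 0.1],
    [0, 0, 0, 0, 0, -60, 0.1],
    [0, 0, 0, 0, 0, -60, 0.1],
    [0, 0, 0, 0, 0, -60, 0.1],
    [0, 0, 0, 0, 0, -60, 0.1],
    [0, 0, 0, 0, 0, -60, 0.1],
    [0, 0, 0, 0, 0, -60, 0.1]
  ]
}}

```text
time_s: 16.95
ee_pos: [498.7, 30.3, 102.0]
ee_rot: [180.0, -0.0, -9.3]
force: [-0.2, 1.1, -0.6]
gripper_width: 50.4
gripper_force: 0.0
```

```bash
python3 - <<'E'
from h import *
s=state(); print(s['time_s'],s['ee_pos'],s['gripper_width'],s['force'])
q=grab_frame('side')[190:310,240:380,::-1]
cv2.imwrite('pics/c6.png',cv2.resize(q,None,fx=4,fy=4,interpolation=2))
E
```

```text
16.95 [498.66147956  30.25221341 101.95409284] 50.3783806722807 [-0.24395837  1.06806462 -0.58254018]
```

View pics/c6.png

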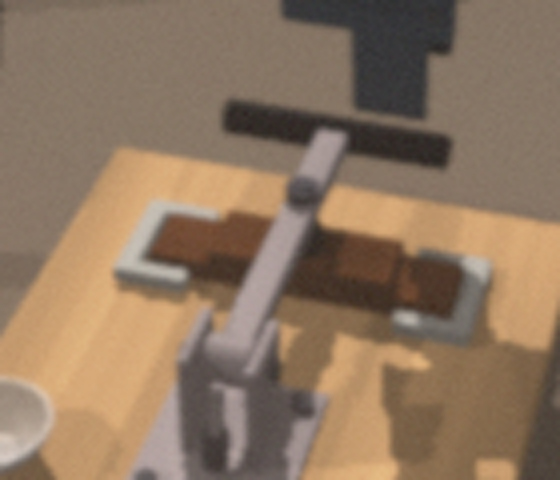

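Request:
{"fn": "carry_out", "kwargs": {
  "commands": [
    [0, 0, 0, 0, 0, 0, 0.1],
    [0, 0, 0, 0, 0, 0, 0.1],
    [0, 0, 0, 0, 0, 0, 0.1],
    [0, 0, 0, 0, 0, 0, 0.1],
    [0, 0, 0, 0, 0, 0, 0.1],
    [0, 0, 0, 0, 0, 0, 0.1],
    [0, 0, 0, 0, 0, 0, 0.1],
    [0, 0, 0, 0, 0, 0, 0.1],
    [0, 0, 0, 0, 0, 0, 0.1],
    [0, 0, 0, 0, 0, 0, 0.1],
    [0, 0, 0, 0, 0, 0, 0.1],
    [0, 0, 0, 0, 0, 0, 0.1],
    [0, 0, 0, 0, 0, 0, 0.1],
    [0, 0, 0, 0, 0, 0, 0.1],
    [0, 0, 0, 0, 0, 0, 0.1],
    [0, 0, 0, 0, 0, 0, 0.1],
    [0, 0, 0, 0, 0, 0, 0.1],
    [0, 0, 0, 0, 0, 0, 0.1],
    [0, 0, 0, 0, 0, 0, 0.1],
    [0, 0, 0, 0, 0, 0, 0.1]
  ]
}}

```text
time_s: 19.0
ee_pos: [498.7, 30.3, 101.9]
ee_rot: [180.0, -0.0, -9.3]
force: [-0.4, 0.4, -0.3]
gripper_width: 50.1
gripper_force: 0.0
```

The view shows the clamp level with its foot on the seated blank and the gripper clear, and it has been untouched for about 3.5 s. Regrasping the bar.

Request:
{"fn": "carry_out", "kwargs": {
  "commands": [
    [0, 0, 0, 0, 0, 25, 0.1],
    [0, 0, 0, 0, 0, 50, 0.1],
    [0, 0, 0, 0, 0, 58, 0.1],
    [0, 0, 0, 0, 0, 58, 0.1],
    [0, 0, 0, 0, 0, 58, -1],
    [0, 0, 0, 0, 0, 58, -1],
    [0, 0, 0, 0, 0, 58, -1],
    [0, 0, 0, 0, 0, 58, -1],
    [0, 0, 0, 0, 0, 58, -1],
    [0, 0, 0, 0, 0, 58, -1]
  ],
  "force": 30
}}

```text
time_s: 20.0
ee_pos: [498.9, 29.8, 44.4]
ee_rot: [180.0, -0.1, -9.3]
force: [-1.1, -3.1, 4.1]
gripper_width: 17.3
gripper_force: 30.0
```

```bash
python3 - <<'E'
import numpy as np
def arc(a,b,n):
    th=np.linspace(a,b,n+1)[1:]
    print([[float(round(170*(np.cos(t)-np.cos(a)),1)),float(round(-170*(np.sin(t)-np.sin(a)),1))] for t in th])
arc(0.01,0.81,16);arc(.81,1.61,16);arc(1.61,2.0,8)
E
```

```text
[[-0.3, -8.5], [-1.0, -17.0], [-2.2, -25.4], [-3.7, -33.7], [-5.7, -42.0], [-8.1, -50.2], [-10.9, -58.2], [-14.1, -66.1], [-17.7, -73.8], [-21.6, -81.3], [-26.0, -88.6], [-30.7, -95.7], [-35.7, -102.5], [-41.1, -109.1], [-46.8, -115.4], [-52.8, -121.4]]
[[-6.3, -5.7], [-12.9, -11.1], [-19.7, -16.1], [-26.8, -20.8], [-34.1, -25.2], [-41.6, -29.1], [-49.3, -32.7], [-57.2, -35.9], [-65.2, -38.7], [-73.4, -41.1], [-81.6, -43.1], [-90.0, -44.7], [-98.4, -45.8], [-106.9, -46.6], [-115.4, -46.9], [-123.9, -46.7]]
[[-8.3, 0.5], [-16.5, 1.5], [-24.7, 2.8], [-32.8, 4.5], [-40.8, 6.6], [-48.7, 9.1], [-56.5, 12.0], [-64.1, 15.3]]
```

Request:
{"fn": "carry_out", "kwargs": {
  "commands": [
    [0, 0, 0, 0, -0.5, -8.5, -1],
    [0, 0, 0, 0, -1, -17, -1],
    [0, 0, 0, 0, -2, -25.5, -1],
    [0, 0, 0, 0, -3.5, -33.5, -1],
    [0, 0, 0, 0, -5.5, -42, -1],
    [0, 0, 0, 0, -8, -50, -1],
    [0, 0, 0, 0, -11, -58, -1],
    [0, 0, 0, 0, -14, -66, -1],
    [0, 0, 0, 0, -17.5, -74, -1],
    [0, 0, 0, 0, -21.5, -81.5, -1],
    [0, 0, 0, 0, -26, -88.5, -1],
    [0, 0, 0, 0, -30.5, -95.5, -1],
    [0, 0, 0, 0, -35.5, -102.5, -1],
    [0, 0, 0, 0, -41, -109, -1],
    [0, 0, 0, 0, -47, -115.5, -1],
    [0, 0, 0, 0, -53, -121.5, -1],
    [0, 0, 0, 0, -53, -121.5, -1]
  ]
}}

```text
time_s: 21.7
ee_pos: [506.6, 75.9, 168.1]
ee_rot: [179.2, -0.1, -9.2]
force: [-4.2, -22.9, 15.2]
gripper_width: 17.5
gripper_force: 30.0
```

Request:
{"fn": "carry_out", "kwargs": {
  "commands": [
    [0, 0, 0, 0, 0, 0, -1],
    [0, 0, 0, 0, 0, 0, -1]
  ]
}}

```text
time_s: 21.9
ee_pos: [506.6, 75.5, 167.7]
ee_rot: [179.2, -0.1, -9.2]
force: [-4.4, -23.0, 15.0]
gripper_width: 17.3
gripper_force: 30.0
```

A steady 27 N directed radially outward was not expected, so I'm looking with my last view.

```bash
python3 - <<'E'
from h import *
s=state(); print(s['ee_pos'],s['ee_rot'],s['torque'],s['qpos'].round(1))
t=grab_frame('top')[160:290,190:310,::-1];q=grab_frame('side')[150:310,230:370,::-1]
cv2.imwrite('pics/c7.png',np.hstack([cv2.resize(t,(340,368),interpolation=2),cv2.resize(q,(455,520),interpolation=2)[:368+0] if 0 else cv2.resize(q,(322,368),interpolation=2)]))
E
```

```text
[506.5569687   75.48569007 167.69205012] [ 1.79167799e+02 -1.14021248e-01 -9.18802227e+00] [-4.20940695  0.73589613 -0.18823568] [  7.7  14.8 101.8  -0.9  63.6 107.3]
```

View pics/c7.png

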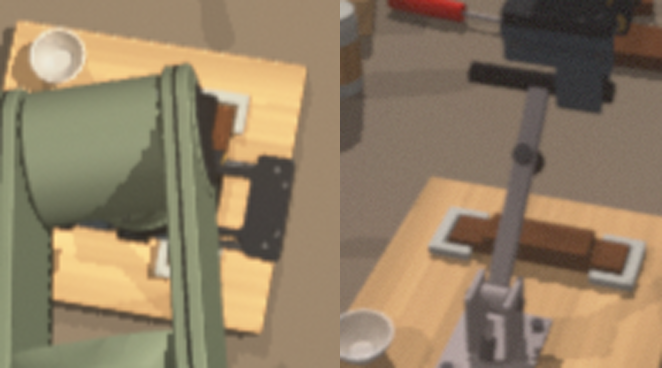

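The view shows the bar still pinched and the blank seated. By geometry (apparent radius 176) the bar slipped about 9 mm towards the fingertips, and friction is jamming it. A lighter grip lets it slide back while the fingers still bracket it. Continuing the arc slowly.

Request:
{"fn": "carry_out", "kwargs": {
  "commands": [
    [0, 0, 0, 0, 0, 0, -1],
    [0, 0, 0, 0, 0, 0, -1],
    [0, 0, 0, 0, 0, 0, -1]
  ],
  "force": 12
}}

```text
time_s: 22.3
ee_pos: [506.6, 75.6, 167.7]
ee_rot: [179.2, -0.1, -9.2]
force: [-3.5, -22.6, 15.1]
gripper_width: 17.9
gripper_force: 12.0
```

Request:
{"fn": "carry_out", "kwargs": {
  "commands": [
    [0, 0, 0, 0, 0, -2, -1],
    [0, 0, 0, 0, 0, -4, -1],
    [0, 0, 0, 0, 0, -6, -1],
    [0, 0, 0, 0, 0, -6, -1]
  ],
  "force": 20
}}

```text
time_s: 22.7
ee_pos: [507.3, 79.5, 172.2]
ee_rot: [179.7, -0.1, -9.3]
force: [-0.0, -9.5, 4.0]
gripper_width: 17.3
gripper_force: 20.0
```

The force dropped, which confirms the bar sits about 9 mm low in the fingers. Continuing the arc with that offset.

Request:
{"fn": "carry_out", "kwargs": {
  "commands": [
    [0, 0, 0, 0, -6.5, -7, -1],
    [0, 0, 0, 0, -13, -13, -1],
    [0, 0, 0, 0, -20, -18, -1],
    [0, 0, 0, 0, -27, -23, -1],
    [0, 0, 0, 0, -34, -27, -1],
    [0, 0, 0, 0, -41.5, -31, -1],
    [0, 0, 0, 0, -49.5, -34.5, -1],
    [0, 0, 0, 0, -57, -38, -1],
    [0, 0, 0, 0, -65, -40.5, -1],
    [0, 0, 0, 0, -73.5, -43, -1],
    [0, 0, 0, 0, -81.5, -45, -1],
    [0, 0, 0, 0, -90, -46.5, -1],
    [0, 0, 0, 0, -98.5, -47.5, -1],
    [0, 0, 0, 0, -107, -48.5, -1],
    [0, 0, 0, 0, -115.5, -48.5, -1],
    [0, 0, 0, 0, -124, -48.5, -1],
    [0, 0, 0, 0, -124, -48.5, -1]
  ]
}}

```text
time_s: 24.4
ee_pos: [528.0, 207.4, 219.3]
ee_rot: [-179.9, -0.0, -9.3]
force: [5.0, 3.7, -1.9]
gripper_width: 17.6
gripper_force: 20.0
```

Request:
{"fn": "carry_out", "kwargs": {
  "commands": [
    [0, 0, 0, 0, -8.5, 0.5, -1],
    [0, 0, 0, 0, -16.5, 1.5, -1],
    [0, 0, 0, 0, -24.5, 3, -1],
    [0, 0, 0, 0, -33, 4.5, -1],
    [0, 0, 0, 0, -41, 6.5, -1],
    [0, 0, 0, 0, -48.5, 9, -1],
    [0, 0, 0, 0, -55, 11.5, -1],
    [0, 0, 0, 0, -59, 13.5, -1],
    [0, 0, 0, 0, -61, 14.5, -1],
    [0, 0, 0, 0, -61, 14.5, -1],
    [0, 0, 0, 0, -61, 14.5, -1]
  ]
}}

```text
time_s: 25.5
ee_pos: [537.4, 266.8, 204.5]
ee_rot: [-179.9, 0.0, -9.3]
force: [4.1, 3.9, -2.9]
gripper_width: 17.2
gripper_force: 20.0
```

Request:
{"fn": "carry_out", "kwargs": {
  "commands": [
    [0, 0, 0, 0, 0, 0, 0.1],
    [0, 0, 0, 0, 0, 0, 0.1],
    [0, 0, 0, 0, 0, 0, 0.1],
    [0, 0, 0, 0, 0, 0, 0.1],
    [0, 0, 0, 0, 0, 0, 0.1],
    [0, 0, 0, 0, 0, -30, 0.1],
    [0, 0, 0, 0, 0, -70, 0.1],
    [0, 0, 0, 0, 0, -100, 0.1],
    [0, 0, 0, 0, 30, -120, 0.1],
    [0, 0, 0, -60, 130, -120, 0.1],
    [0, 0, 0, -60, 330, -120, 0.1],
    [0, 0, 0, -60, 330, -120, 0.1],
    [0, 0, 0, -60, 330, -120, 0.1],
    [0, 0, 0, -60, 330, -120, 0.1],
    [0, 0, 0, -60, 330, -120, 0.1],
    [0, 0, 0, -60, 330, -120, 0.1],
    [0, 0, 0, -60, 330, -120, 0.1],
    [0, 0, 0, -60, 330, -120, 0.1],
    [0, 0, 0, -60, 330, -120, 0.1],
    [0, 0, 0, -60, 330, -120, 0.1]
  ]
}}

```text
time_s: 27.5
ee_pos: [425.0, -49.5, 325.3]
ee_rot: [-180.0, 0.0, -9.2]
force: [-0.4, 0.2, -0.4]
gripper_width: 50.0
gripper_force: 0.0
```

```bash
python3 - <<'E'
from h import *
s=state(); print(s['time_s'],s['ee_pos'],s['force'],s['gripper_width'])
im=grab_frame('top'); k=np.zeros(im.shape[:2],bool);k[165:235,155:184]=(im.max(2)<75)[165:235,155:184]
for a,c in blobs(k,60)[:1]: print('bar top',a,cv2.minAreaRect(c),'was 169.8,202.1')
im=grab_frame('side'); k=np.zeros(im.shape[:2],bool);k[212:252,232:325]=(im.max(2)<62)[212:252,232:325]
for a,c in blobs(k,60)[:1]: print('bar side',a,cv2.minAreaRect(c),'was 278.2,235.0')
hsv=cv2.cvtColor(im,cv2.COLOR_RGB2HSV); m=(hsv[...,1]>110)&((hsv[...,0]<13)|(hsv[...,0]>170))&(hsv[...,2]<120); k=m*0;k[235:290,270:370]=m[235:290,270:370]
print('blank side',[(a,cv2.boundingRect(c)) for a,c in blobs(k,30)])
print('expected blank ends side',proj('side',[543+74,83.3-12.2,30]),proj('side',[543-74,83.3+12.2,30]))
E
```

```text
27.5 [424.95004411 -49.53011892 325.27400362] [-0.43775948  0.20951543 -0.39422434] 50.049593498597375
bar top 308.0 ((169.88734436035156, 202.07579040527344), (7.445782661437988, 51.56578063964844), 11.070201873779297) was 169.8,202.1
bar side 767.0 ((278.4000244140625, 234.8000030517578), (78.70960998535156, 15.2052640914917), 10.304845809936523) was 278.2,235.0
blank side [(615.5, (292, 243, 63, 25))]
expected blank ends side [278.04548525 247.19750056] [352.21711739 260.74755577]
```

The bar is back at its fully open position within 0.2 px, and the blank is in the nest with the robot clear of everything. Handing in.

```bash
python3 -c "
from workcell import workorder
print(workorder.job_done())"
```

```text
the job is handed in; nothing more can be done
None
```

I handed the job in at about 27.5 s of the 72 s: the blank was laid in the nest and pressed by the clamp alone for over 3 s, and the clamp then swung fully open. No verdict came back, so the result is unconfirmed.

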